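Lock the guard of a test box and start the test

TASK

Lock the hood of the grey test box: press the yellow spring catch fully down with one fingertip and, keeping it held down all the way, push the orange tab with the other fingertip until the bolt is fully home in its keeper, then let go so that the catch springs back up. Only after that, press the green start button on the control box fully in and let it come back; leave the red one alone. Touch and push only: nothing is to be lifted, and the control box and the things lying about stay where they are.

Things in the scene. Friction and masses are not known exactly. Their poses are not given: they have to be found in the camera images.
- test_box: Grey test box fixed to the bench, 250 x 260 mm, flat deck 90 mm high. Origin: centre of its underside; x from the lock deck (robot's side) to the clear hood, y the way the bolt slides home, z up. Hood: x from +5 mm on, up to 135 mm above the bench. Catch at x = -100 mm, bolt beside it at x = -42 mm; housing, guides, keeper (y = +88 mm) at most 28 mm above the deck, below the pressed catch.
- catch: Yellow catch plate; origin at the centre of its top face; 36 mm across (box x) and 110 mm along the bolt (box y from -75 to +35 mm), so that a fingertip can slide along it while keeping it down. Unpressed, its top is 130 mm above the bench; it moves straight down. Axes as the test box's.
- catch_travel (a joint): Downward travel of the catch in m: 0 up, 0.010 fully down (hard stop). Spring: about 3 N to start, 7 N fully down; it springs back up when let go. Its pawl engages a rack on the bolt and is clear of it from about 0.005; let go half-way, it drops into the next notch and jams the bolt.
- bolt: The sliding steel bolt with its orange tab. Origin: under the bolt, on the deck, 25 mm in its +y direction from the middle of the tab. Axes as the test box's.
- bolt_tab (a point): Centre of the top edge of the orange upright tab on the bolt, 145 mm above the bench. The tab is 36 mm wide (box x, centred at -42 mm), 8 mm thick (box y) and 37 mm high. At the start it is at about box y = -25 mm. It is pushed on its -y face, towards +y of the box. Axes as the test box's.
- bolt_travel (a joint): Slide of the bolt in m along +y of the test box: 0 withdrawn, 0.040 fully home (hard stop). Sliding resistance about 3 N; it stays where it is left.
- control_box: Loose two-button control box, light grey with a silver top, 90 x 150 x 45 mm high, 0.9 kg, standing flat on the bench. Origin: centre of its underside; the green button is at its y = +36 mm, the red one at y = -36 mm.
- start_top (a point): Centre of the top face of the green start button, 32 mm in diameter. It is pressed straight down.
- start (a joint): Downward travel of the green button in m: 0 up, 0.006 fully in (about 5 N); it springs back.
- stop (a joint): Downward travel of the red stop button in m: 0 up, 0.006 in. Not to be pressed.
- jar: Small amber glass jar, 26 mm in diameter and 34 mm high, standing on the deck of the test box to the right of the lock (near box x = -90, y = -105 mm). Origin: centre of its underside. Bystander.
- screwdriver: Screwdriver lying on top of the clear hood. Bystander.
- speaker: Dark grey round loudspeaker driver, 104 mm in diameter, 45 mm high. Origin: centre of its underside. Bystander.
- meter: Yellow hand meter, 150 x 75 x 34 mm, lying flat. Origin: centre of its underside. Bystander.
- spool: Blue spool, 56 mm in diameter, 40 mm high. Origin: centre of its underside. Bystander.
Things that resemble listed ones, but are neither listed nor needed, are in the scene too. What is shaped like the control_box but brown is not meant.

How it is judged:
By the outcome, as a careful person would: the job done as asked, in the order asked, and still so for the second after the job is handed in, with the robot touching nothing.
It also fails if it takes over 45 s, if anything falls off the work surface, if the arm or the gripper's body presses on something with over 40 N, if the wrist force passes 120 N, or if a joint passes its speed limit or range.

ROBOT

A 6-joint arm with a two-finger parallel gripper is mounted at the origin on the work surface. World frame = base frame: x ahead of the robot, y to its left, z up, the work surface at z = 0. Lengths are in mm, angles in rad, forces in N, time in s.
With the tool pointing down it reaches from about 275 to 750 mm from the base axis. Payload 10.2 kg.
Tool frame: the origin (TCP) lies at the very end of the fingers, on their centre line; the grasp point (between the pads) lies 19 mm behind it (ctrl.tcp_to_grasp is the distance from the TCP to the grasp point, in mm); z points along the fingers, x is the direction in which the jaws open and shut, and the axes are right-handed (so a half turn about z gives the same grasp; the last joint's range is limited). The gripper opens to 85 mm and grips with 20 to 120 N. Pads are 22 mm wide; open, the fingers measure 114 mm over their backs; the gripper's body (76 mm by 85 mm) begins 54 mm behind the grasp point. The pads swing forward as they close: fully open they stand 13 mm farther back than shut.
Start: joints at [0.9, 0.313, 1.498, -0, 1.331, -0.223], TCP at [227.329, 473.236, 231.294] pointing down, gripper open.
Joint ranges: [-2.94, 2.94], [-0.97, 2.17], [0.19, 2.56], [-1.23, 4.37], [0.02, 3.11], [-2.88, 2.88]. Speed limits (rad/s): [2.39, 2.39, 3.01, 3.14, 3.14, 3.14].

INTERFACE

Orientations are given as a unit quaternion [w, x, y, z].
In Python, from rig import monitor, vision, order, ctrl gives the robot as it stands. The module is installed in compiled form; this text tells all that it offers.
- The arm moves only by the shell command python3 -m pendant 'ROWS' [FORCE]. ROWS is JSON, a list that holds one entry, the list of rows, each a list of 5 numbers: the closure, from -1 (fully open) to 1 (shut), then the shift along the world's x, y, z in m, then the turn about the world's z in degrees. In form: [[[fingers, dx, dy, dz, spin], ...]]. A call has 1 to 20 rows; each row is the pose to reach, as a shift and turn from the pose commanded when the call began; what a row does not reach only later rows make up. A row lasts 1/10 s, in which the tool goes at most 50 mm and 8.59 degrees, less where a joint would pass 70% of its speed; a pose out of reach is approached as far as the arm can. A call with a gripper value outside its range is refused whole. The fingers move at their own pace and stop on an object; FORCE is the grip in N (left out, the last holds). Time passes only in rows, so rows that repeat a pose let the fingers close. It gives the time, the measured TCP pose, the force and the opening at its end, in the units of the state.
- monitor.sense(): the state, without advancing time (a new reading comes with each control period).
- vision.capture(name): name is "scene" or "top"; returns (picture, depth): 480x640x3 uint8, red, green, blue; 480x640 float32, mm along the optical axis (not along the pixel's ray), 0 where there is no reading.
- vision.camera_info(name): a dict with "fov_y" (degrees; the focal length in pixels is half the picture's height over the tangent of half this angle, whatever the lens; pixels are square), "cx", "cy" (the principal point, pixels), "R" (3x3) and "t" (3): a world point X has camera coordinates R X + t. Camera axes: x right, y down, z forward; pixel columns grow to the right and rows downward; lengths in mm; the calibration is good to about 2 mm. A picture is of the moment at which its call begins. camera_info takes no time and is no camera call.
- order.finish_job(): hands the job in, once; it reports no verdict.
The state is a dict: "time_s": time; "joints": joint angles; "dq": joint speeds; "tau": joint torques, N m; "eef_pos": TCP position; "ee_rot": TCP orientation; "force": force on the tool from outside, world axes, zero at the start; "wrist_torque": the same for the moment, N m; "grip_width": opening from 0.0 (shut) to 1.0 (fully open).
Only numpy, scipy, OpenCV 4.12 (cv2) and the standard library are available. Lean on these libraries where they do the work, as an engineer would, in place of code of your own. Each camera call takes 0.05 s, during which the arm holds its last target.

## Working session

There is one attempt and no reset: what is moved stays moved. The work goes in short steps, Python scripts to look and compute and a shell command to move; the robot and the scene stay as the last step left them, time stands still between calls to the robot, and variables do not carry over. Pictures are saved under pics/ and viewed, and the job is handed in when it is done.

```bash
mkdir -p pics
cat > h.py <<'E'
import numpy as np, cv2
from rig import monitor, vision, order, ctrl
def cap(n,tag):
    p,d=vision.capture(n); cv2.imwrite(f'pics/{tag}.png',p[:,:,::-1]); np.save(f'pics/{tag}.npy',d); return p,d
def w(n,d,u,v,r=1):
    i=vision.camera_info(n); f=240/np.tan(np.radians(i['fov_y']/2))
    z=d[int(v)-r:int(v)+r+1,int(u)-r:int(u)+r+1]; z=np.median(z[z>0])
    c=np.array([(u-i['cx'])/f*z,(v-i['cy'])/f*z,z])
    return np.array(i['R']).T@(c-np.array(i['t']))
def proj(n,X):
    i=vision.camera_info(n); f=240/np.tan(np.radians(i['fov_y']/2))
    c=np.array(i['R'])@np.array(X,float)+np.array(i['t']); return f*c[0]/c[2]+i['cx'],f*c[1]/c[2]+i['cy']
def ray(n,u,v,zw):
    i=vision.camera_info(n); f=240/np.tan(np.radians(i['fov_y']/2)); R=np.array(i['R']);t=np.array(i['t'])
    o=-R.T@t; dd=R.T@np.array([(u-i['cx'])/f,(v-i['cy'])/f,1]); return o+dd*(zw-o[2])/dd[2]
E
python3 - <<'E'
from h import *
cap('scene','s0');cap('top','t0');print(monitor.sense());print(vision.camera_info('top'),vision.camera_info('scene'))
E
```

```text
{'time_s': 0.1, 'joints': array([ 8.99644915e-01,  3.13418752e-01,  1.49836914e+00,  1.84644680e-05,
        1.33099578e+00, -2.23418272e-01]), 'dq': array([-0.00096604, -0.00313177,  0.00021755, -0.0004608 , -0.00072535,
       -0.00158839]), 'tau': array([ 1.66383845e-03, -4.12906158e+01, -2.60142410e+01, -2.46992749e-04,
        3.07306240e-03, -6.44031942e-06]), 'eef_pos': array([227.153335  , 473.05899663, 230.77663705]), 'ee_rot': array([ 1.89076943e-04,  8.46441577e-01,  5.32481270e-01, -5.64769812e-04]), 'force': array([ 0.37534612, -0.65894108, -0.57152005]), 'wrist_torque': array([-0.04896247, -0.0128255 ,  0.02145873]), 'grip_width': 0.9958963684350768}
{'fov_y': 57.202255881505536, 'cx': 323.2315769714328, 'cy': 230.13162968116688, 'R': array([[-0.0079139 , -0.99977081, -0.01989228],
       [-0.99756084,  0.00927294, -0.06918376],
       [ 0.06935236,  0.01929625, -0.99740559]]), 't': array([ -55.73827778,  495.22245428, 1177.43054735])} {'fov_y': 47.35839405699998, 'cx': 319.6530769562781, 'cy': 237.81789564730428, 'R': array([[-0.71055418,  0.70359187, -0.00844081],
       [ 0.52992899,  0.52720397, -0.66425239],
       [-0.46291255, -0.47646034, -0.74746071]]), 't': array([ 378.46713585, -135.50106859, 1468.45405408])}
```

View pics/t0.png

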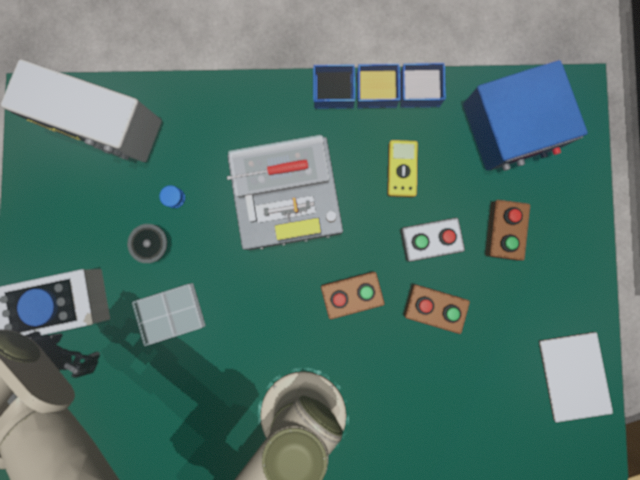

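View pics/s0.png

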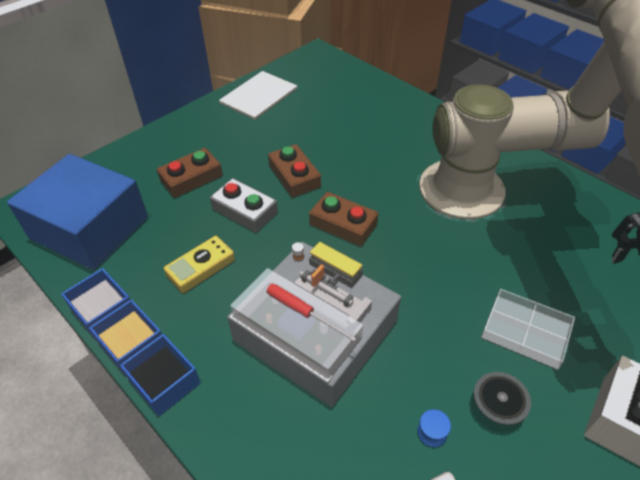

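The top view shows the test box at (287,190), with the catch at (298,229) and the orange tab at (296,205). What could be taken for the control box: the light grey one at (433,240), and brown ones at (352,295), (437,308) and (509,230). I choose the light grey one, with green at (421,242). The yellow meter at (403,168) resembles the catch, but it lies off the box. Next, a close crop to check the choice.

Run:
```python
import cv2,numpy as np
t=cv2.imread('pics/t0.png');s=cv2.imread('pics/s0.png')
a=cv2.resize(t[125:260,220:350],None,fx=4.4,fy=4.4,interpolation=cv2.INTER_CUBIC);cv2.imwrite('pics/c1.png',a)
b=cv2.resize(t[205:275,390:475],None,fx=6,fy=6,interpolation=cv2.INTER_CUBIC);cv2.imwrite('pics/c2.png',b)
c=cv2.resize(s[225:335,270:400],None,fx=5,fy=5,interpolation=cv2.INTER_CUBIC);cv2.imwrite('pics/c3.png',c)
```

```text
(no output)
```

View pics/c1.png

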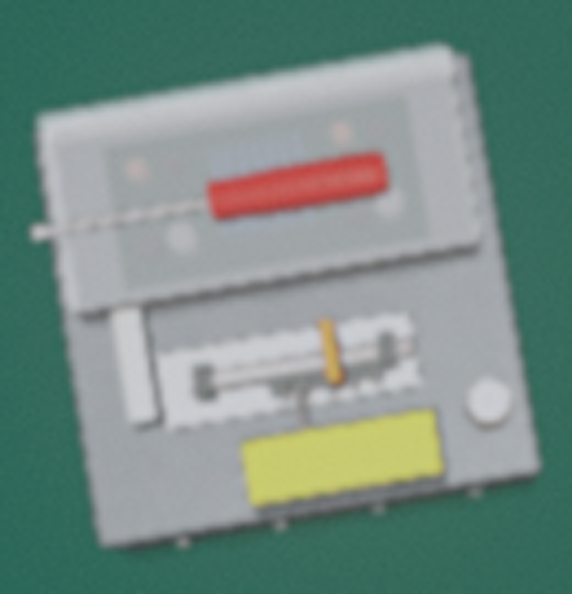

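View pics/c2.png

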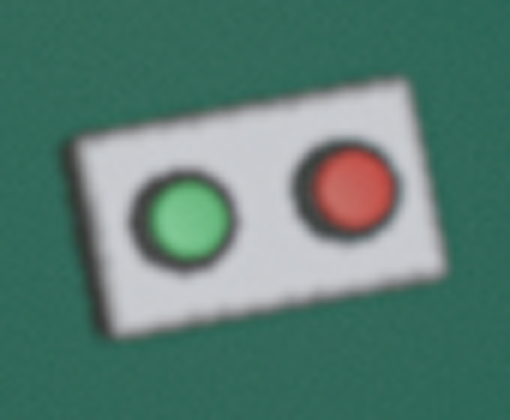

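View pics/c3.png

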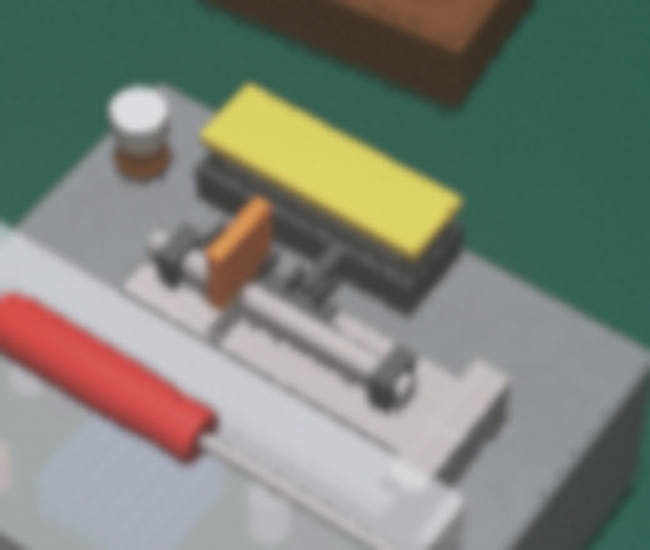

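The crops confirm it: silver top with green at about (421,242) and red at (449,237). The tab stands upright beside the catch, and the jar is off the catch's right end. Next, positions.

Run:
```python
from h import *
d=np.load('pics/t0.npy'); ds=np.load('pics/s0.npy')
C=[(243,445),(435,408),(443,473),(252,508)]
P=[ray('top',220+u/4.4-.4,125+v/4.4-.4,130) for u,v in C]
for p in P: print('catch',p.round(1))
print('c',np.mean(P,0).round(1),'yaw +y from', np.degrees(np.arctan2(*( (P[0]-P[1]+P[3]-P[2])[[1,0]])))-90)
print('depth z', w('top',d,298,229)[2])
CS=[(250,85),(462,203),(418,255),(203,135)]
P=[ray('scene',270+u/5-.4,225+v/5-.4,130) for u,v in CS]
for p in P: print('catchS',p.round(1))
print('c',np.mean(P,0).round(1), w('scene',ds,335,260)[2])
# base edges deck z=90
for u,v in [(100,545),(540,470)]: print('deck corner',ray('top',220+u/4.4-.4,125+v/4.4-.4,90).round(1))
for u,v in [(326,320),(337,378)]: print('tab top',ray('top',220+u/4.4-.4,125+v/4.4-.4,145).round(1))
for u,v in [(262,200),(212,252)]: print('tabS',ray('scene',270+u/5-.4,225+v/5-.4,145).round(1))
g=(390+190/6-.4,205+220/6-.4); r=(390+353/6-.4,205+190/6-.4)
print('green',w('top',d,*g),'red',w('top',d,*r),'top',w('top',d,435,233),w('top',d,425,255))
hs=[(254,201)];print(w('scene',ds,254,201))
for u,v in [(78,143),(405,80),(445,272),(112,335)]: print('cb',ray('top',390+u/6-.4,205+v/6-.4,45).round(1))
```

```text
catch [498.8  56.9 130. ]
catch [518.5 -50.7 130. ]
catch [482.1 -54.9 130. ]
catch [463.5  51.9 130. ]
c [490.7   0.8 130. ] yaw +y from 10.135025745791907
depth z 132.12979119416562
catchS [482.7 -49.  130. ]
catchS [466.6  58.8 130. ]
catchS [499.1  64.4 130. ]
catchS [516.4 -43.2 130. ]
c [491.2   7.8 130. ] 129.52775625861648
deck corner [444.7 145.1  90. ]
deck corner [ 485.9 -110.    90. ]
tab top [566.6   8.9 145. ]
tab top [534.2   2.9 145. ]
tabS [532.1   7.9 145. ]
tabS [564.9  12.6 145. ]
green [ 459.98045758 -313.56384      68.6379488 ] red [ 472.23095485 -383.43547827   69.16458142] top [ 482.38842084 -354.661984     45.87701218] [ 424.78703536 -326.69806935   47.72017954]
[ 463.67490797 -298.55499599   65.40502383]
cb [ 495.3 -270.1   45. ]
cb [ 521.7 -413.9   45. ]
cb [ 437.3 -428.8   45. ]
cb [ 410.9 -283.2   45. ]
```

```bash
python3 -m pendant '[[[-0.2,0.04,-0.07,0.0,-7],[-0.2,0.08,-0.13,0.0,-14],[-0.2,0.11,-0.18,0.0,-20],[-0.2,0.14,-0.23,0.0,-26],[-0.2,0.16,-0.27,0.0,-32],[-0.2,0.19,-0.31,0.0,-38],[-0.2,0.21,-0.35,0.0,-44],[-0.2,0.24,-0.39,0.0,-50],[-0.2,0.26,-0.43,0.0,-54.2],[-0.2,0.28,-0.46,0.0,-54.2],[-0.2,0.298,-0.497,0.0,-54.2],[-0.2,0.298,-0.497,0.0,-54.2],[-0.2,0.298,-0.497,-0.0,-54.2],[-0.2,0.298,-0.497,-0.05,-54.2],[-0.2,0.298,-0.497,-0.05,-54.2],[-0.2,0.298,-0.497,-0.05,-54.2]]]' 30
python3 - <<'E'
from h import *
cap('scene','s1');cap('top','t1');s=monitor.sense();print(s)
for n,k in(('scene','s1'),('top','t1')):
    p=cv2.imread(f'pics/{k}.png');u,v=map(int,proj(n,s['eef_pos']));print(n,u,v)
    c=p[max(v-60,0):v+60,u-75:u+75];cv2.imwrite(f'pics/{k}c.png',cv2.resize(c,None,fx=5,fy=5,interpolation=cv2.INTER_CUBIC))
E
```

```text
time_s: 1.7
eef_pos: [525.0, -23.1, 181.9]
ee_rot: [-0.0, 0.996, 0.089, -0.001]
force: [-0.1, -0.0, 0.6]
grip_width: 0.6
{'time_s': 1.8, 'joints': array([-2.67276654e-01,  3.56720820e-01,  1.56685393e+00,  4.92417548e-06,
        1.21526715e+00, -4.45153983e-01]), 'dq': array([-0.00386522, -0.00407283, -0.00085963,  0.00014073, -0.00825447,
        0.00078079]), 'tau': array([-8.29224894e-02, -4.09326053e+01, -2.40922362e+01, -1.10757399e-03,
        1.83910987e-02,  2.66441930e-03]), 'eef_pos': array([525.99624904, -23.45009062, 183.33382369]), 'ee_rot': array([4.77471653e-04, 9.96046697e-01, 8.88205244e-02, 1.28984411e-03]), 'force': array([ 0.46121905, -0.49690634,  0.78688134]), 'wrist_torque': array([ 0.05702068,  0.03003452, -0.04200537]), 'grip_width': 0.597759432143899}
scene 313 242
top 306 212
```

View pics/s1c.png

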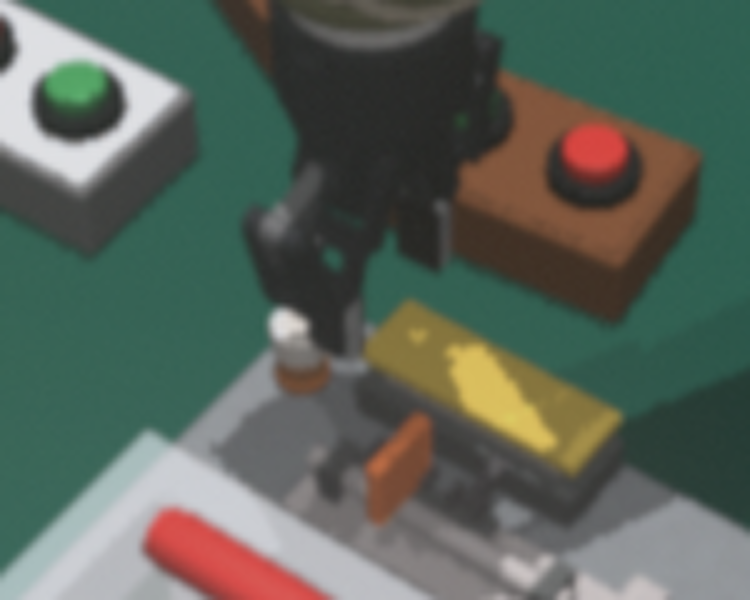

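View pics/t1c.png

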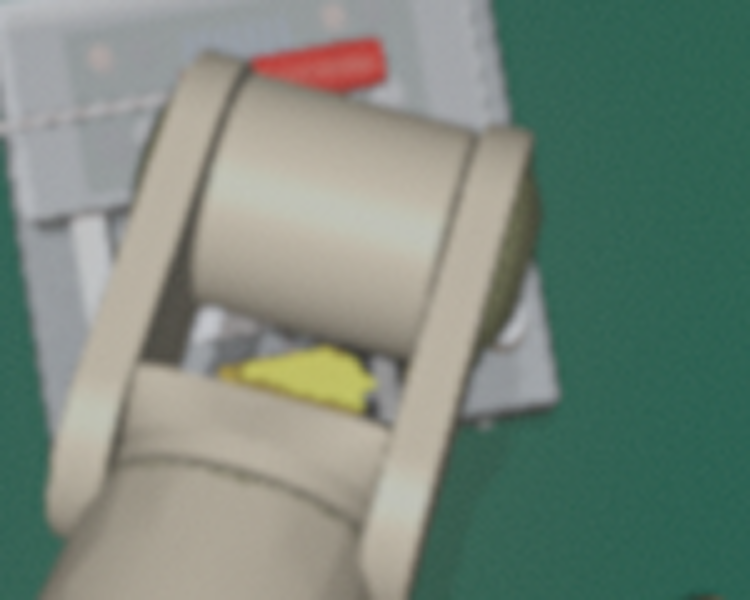

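Run:
```python
from h import *
ds=np.load('pics/s1.npy')
for u,v in [(345,355),(430,262)]:
    U,V=313-75+u/5-.4,242-60+v/5-.4
    print(ray('scene',U,V,187),w('scene',ds,U-1,V-2))
# predicted tip centers
a=np.radians(10.1)
for s in (33,-33):
    X=np.array([525+s*np.cos(a),-23.3+s*np.sin(a),187]);u,v=proj('scene',X);print(X,(u-238)*5,(v-182)*5)
C=[(410,300),(622,412),(578,475),(362,352)]
P=[ray('scene',238+u/5-.4,182+v/5-.4,130) for u,v in C]
print(np.round(P,1),np.mean(P,0))
```

```text
[555.78623499 -10.87277512 187.        ] [561.06405999  -7.67720269 200.1549286 ]
[497.38025651 -21.99519416 187.        ] [497.86696798 -24.34792107 191.58134658]
[557.48860494 -17.51289804 187.        ] 328.22726468490686 346.24694862354556
[492.51139506 -29.08710196 187.        ] 424.143355566608 244.58234549849237
[[482.7 -49.  130. ]
 [464.2  56.7 130. ]
 [501.   66.1 130. ]
 [517.4 -42.7 130. ]] [491.34158647   7.77584743 130.        ]
```

```bash
python3 -m pendant '[[[-0.2,0,0,-0.025,0],[-0.2,0,0,-0.045,0],[-0.2,0,0,-0.045,0],[-0.2,0,0,-0.045,0]]]'
for i in 1 ; do python3 -m pendant '[[[-0.2,0,0,-0.004,0],[-0.2,0,0,-0.008,0],[-0.2,0,0,-0.008,0]]]'; done
python3 -m pendant '[[[-0.2,0,0,-0.003,0],[-0.2,0,0,-0.003,0]]]'
```

```text
time_s: 2.2
eef_pos: [526.0, -23.7, 138.0]
ee_rot: [0.0, 0.996, 0.089, 0.001]
force: [0.1, -0.0, 0.0]
grip_width: 0.602
time_s: 2.5
eef_pos: [525.3, -23.7, 128.3]
ee_rot: [-0.0, 0.996, 0.088, -0.0]
force: [0.3, -0.4, 0.8]
grip_width: 0.602
time_s: 2.7
eef_pos: [525.6, -23.8, 125.5]
ee_rot: [0.0, 0.996, 0.088, 0.0]
force: [-0.1, -0.3, 3.2]
grip_width: 0.6
```

```bash
python3 -m pendant '[[[-0.2,0,0,-0.002,0],[-0.2,0,0,-0.002,0]]]'; python3 -m pendant '[[[-0.2,0,0,-0.002,0],[-0.2,0,0,-0.002,0]]]'
```

```text
time_s: 2.9
eef_pos: [525.6, -23.8, 123.5]
ee_rot: [0.0, 0.996, 0.088, 0.0]
force: [0.5, 0.2, 5.2]
grip_width: 0.6
time_s: 3.1
eef_pos: [525.5, -23.8, 121.3]
ee_rot: [0.0, 0.996, 0.088, 0.0]
force: [0.3, 0.1, 5.3]
grip_width: 0.603
```

```bash
for i in 1; do python3 -m pendant '[[[-0.2,0,0,-0.003,0],[-0.2,0,0,-0.003,0]]]'; python3 -m pendant '[[[-0.2,0,0,-0.002,0],[-0.2,0,0,-0.002,0]]]'; python3 -m pendant '[[[-0.2,0,0,-0.001,0],[-0.2,0,0,-0.001,0]]]'; done
```

```text
time_s: 3.3
eef_pos: [525.6, -23.8, 118.4]
ee_rot: [0.0, 0.996, 0.088, 0.0]
force: [0.3, 0.8, 6.1]
grip_width: 0.604
time_s: 3.5
eef_pos: [525.6, -23.8, 116.7]
ee_rot: [0.0, 0.996, 0.088, 0.0]
force: [0.2, 0.3, 6.9]
grip_width: 0.597
time_s: 3.7
eef_pos: [525.7, -23.9, 116.4]
ee_rot: [0.0, 0.996, 0.088, 0.001]
force: [-0.8, 0.8, 12.8]
grip_width: 0.598
```

The catch is at its hard stop: about 10 mm of travel, and the force jumped to 13 N. Now slide along box +y.

```bash
python3 -m pendant '[[[-0.2,-0.0007,0.004,-0.0005,0],[-0.2,-0.0014,0.008,-0.0005,0],[-0.2,-0.0021,0.012,-0.0005,0],[-0.2,-0.0028,0.016,-0.0005,0],[-0.2,-0.0028,0.016,-0.0005,0]]]'
python3 - <<'E'
from h import *
cap('scene','s2');print(monitor.sense()['force'])
c=cv2.imread('pics/s2.png')[180:300,240:390];cv2.imwrite('pics/s2c.png',cv2.resize(c,None,fx=5,fy=5,interpolation=cv2.INTER_CUBIC))
E
```

```text
time_s: 4.2
eef_pos: [524.1, -9.4, 116.6]
ee_rot: [0.002, 0.996, 0.089, 0.002]
force: [1.5, -7.8, 13.5]
grip_width: 0.603
[ 0.84962926 -7.82516454 14.20696546]
```

View pics/s2c.png

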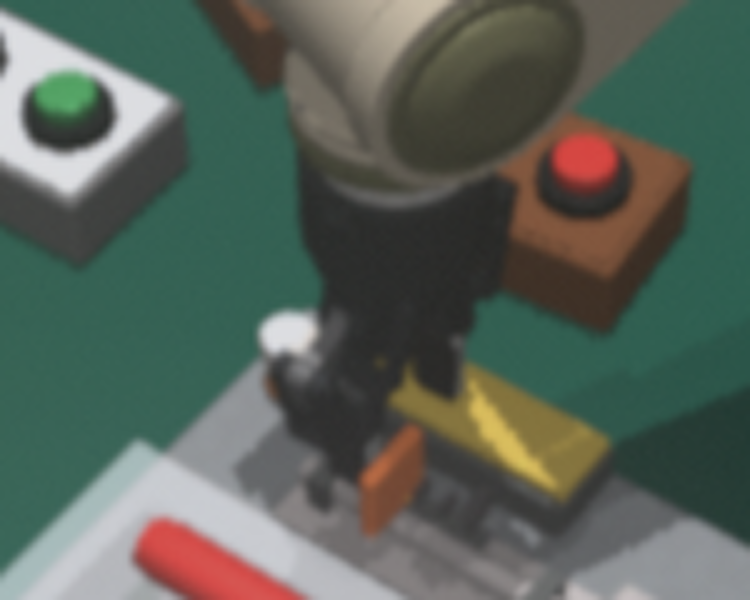

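The finger is at the tab's -y face (tab at (395,480) in the crop), and the catch is still down. Keep pushing.

```bash
python3 -m pendant '[[[-0.2,-0.0007,0.004,0,0],[-0.2,-0.0014,0.008,0,0],[-0.2,-0.0021,0.012,0,0],[-0.2,-0.0028,0.016,0,0],[-0.2,-0.0035,0.02,0,0],[-0.2,-0.0042,0.024,0,0],[-0.2,-0.0049,0.028,0,0],[-0.2,-0.0049,0.028,0,0]]]'; python3 -m pendant '[[[-0.2,-0.0005,0.003,0,0],[-0.2,-0.001,0.006,0,0],[-0.2,-0.001,0.006,0,0]]]'
```

```text
time_s: 5.05
eef_pos: [519.4, 18.3, 116.7]
ee_rot: [0.003, 0.996, 0.089, 0.002]
force: [2.9, -10.6, 13.9]
grip_width: 0.603
time_s: 5.35
eef_pos: [518.4, 24.3, 116.7]
ee_rot: [0.002, 0.996, 0.089, 0.002]
force: [3.3, -9.9, 14.8]
grip_width: 0.601
```

```bash
python3 -m pendant '[[[-0.2,-0.0005,0.003,0,0],[-0.2,-0.0005,0.003,0,0]]]'; python3 -m pendant '[[[-0.2,-0.0004,0.002,0,0],[-0.2,-0.0004,0.002,0,0]]]';  python3 -m pendant '[[[-0.2,-0.0004,0.002,0,0],[-0.2,-0.0004,0.002,0,0]]]'
```

```text
time_s: 5.55
eef_pos: [517.9, 27.4, 116.7]
ee_rot: [0.002, 0.996, 0.089, 0.002]
force: [1.4, -10.5, 13.8]
grip_width: 0.603
time_s: 5.75
eef_pos: [517.8, 28.2, 116.7]
ee_rot: [0.003, 0.996, 0.088, 0.003]
force: [3.4, -18.0, 12.3]
grip_width: 0.6
time_s: 5.95
eef_pos: [517.8, 28.5, 116.8]
ee_rot: [0.005, 0.996, 0.088, 0.003]
force: [2.5, -27.2, 11.5]
grip_width: 0.603
```

The bolt is at its stop, with force rising at constant position. I'll check by picture before letting go.

Run:
```python
from h import *
cap('scene','s3')
c=cv2.imread('pics/s3.png')[200:320,260:410];cv2.imwrite('pics/s3c.png',cv2.resize(c,None,fx=5,fy=5,interpolation=cv2.INTER_CUBIC))
a=np.radians(10.1);
for k in('s0','s2'): pass
for y in(-25,15):
  X=np.array([585.7,44.5,145])+[-42*np.cos(a)-y*np.sin(a),-42*np.sin(a)+y*np.cos(a),0];u,v=proj('scene',X);print(X,(u-260)*5,(v-200)*5)
```

```text
[548.73503459  12.522018   145.        ] 288.68297650386467 352.20045119049587
[541.72036555  51.9021452  145.        ] 371.0272713905812 397.5360665982069
```

View pics/s3c.png

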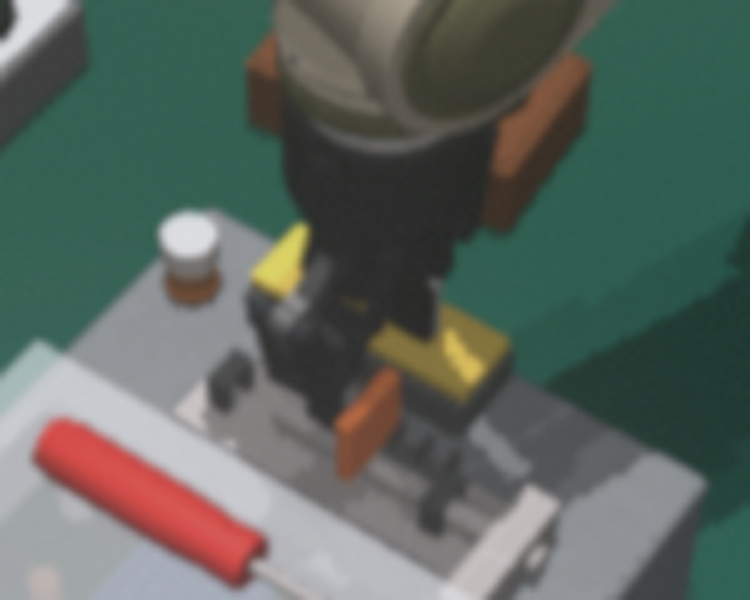

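The bolt end is in the keeper and the tab top is at about (370,402), against (371,398) predicted for 40 mm of travel. Unload the tab, then lift straight up, moving clear.

```bash
python3 -m pendant '[[[-0.2,0.001,-0.006,0,0],[-0.2,0.0014,-0.008,0,0],[-0.2,0.0014,-0.008,0.02,0],[-0.2,0.0014,-0.008,0.06,0],[-0.2,0.0014,-0.008,0.1,0],[-0.2,-0.03,-0.05,0.1,0],[0.0,-0.05,-0.1,0.1,0],[0.5,-0.06,-0.15,0.1,0],[1,-0.06,-0.2,0.1,0],[1,-0.06,-0.25,0.1,0],[1,-0.06,-0.3,0.1,0],[1,-0.06,-0.335,0.1,0],[1,-0.06,-0.335,0.1,0],[1,-0.06,-0.335,0.1,0]]]'
python3 - <<'E'
from h import *
cap('scene','s4');cap('top','t4')
c=cv2.imread('pics/s4.png')[200:320,260:410];cv2.imwrite('pics/s4c.png',cv2.resize(c,None,fx=5,fy=5,interpolation=cv2.INTER_CUBIC))
c=cv2.imread('pics/t4.png')[125:260,220:350];cv2.imwrite('pics/t4c.png',cv2.resize(c,None,fx=4.4,fy=4.4,interpolation=cv2.INTER_CUBIC))
E
```

```text
time_s: 7.4
eef_pos: [454.8, -301.9, 213.9]
ee_rot: [-0.001, 0.996, 0.088, -0.001]
force: [-0.5, 0.2, 0.5]
grip_width: 0.002
```

View pics/s4c.png

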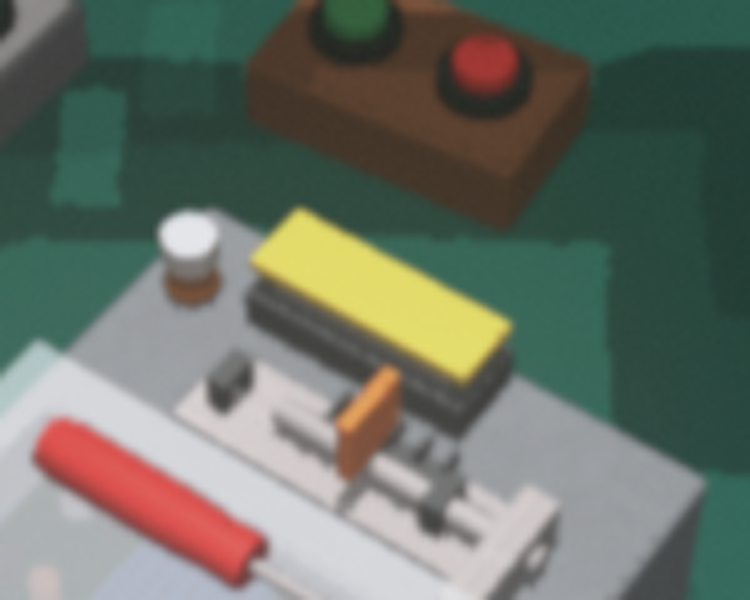

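View pics/t4.png

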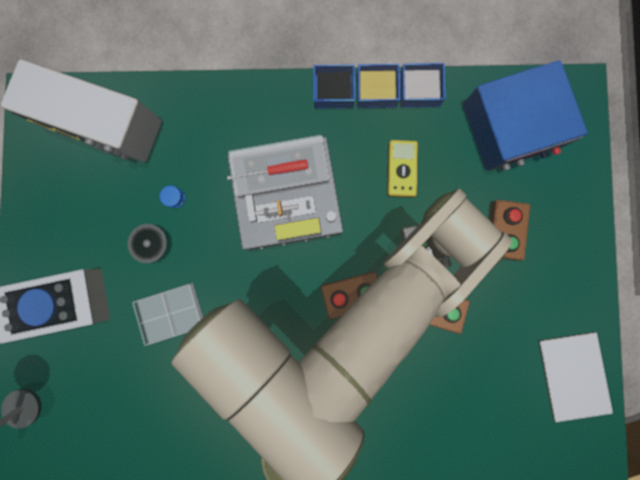

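View pics/t4c.png

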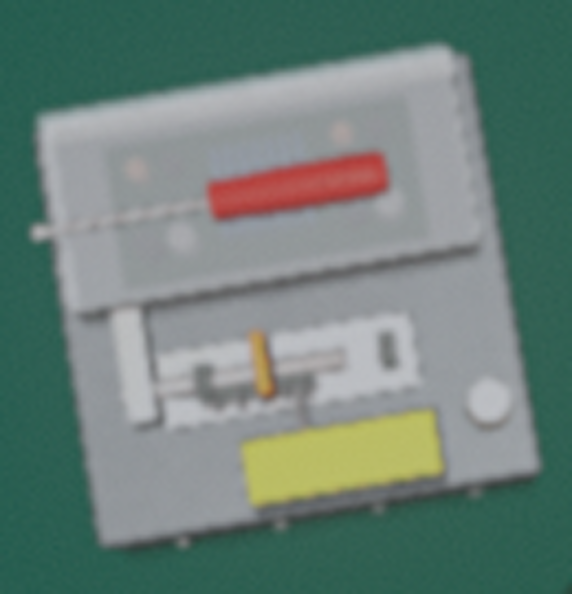

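The top view (162-px-wide crop of the lock) shows the tab moved and the bolt end in the keeper. The scene crop shows the catch back up, and the jar and screwdriver unmoved. Now the green button at (459.9,-313.6): measured dx is +5, dy -11.7, gripper shut.

```bash
python3 -m pendant '[[[1,0.005,-0.0117,0,0],[1,0.005,-0.0117,-0.05,0],[1,0.005,-0.0117,-0.1,0],[1,0.005,-0.0117,-0.125,0],[1,0.005,-0.0117,-0.125,0],[1,0.005,-0.0117,-0.125,0]]]'
python3 - <<'E'
from h import *
cap('scene','s5')
c=cv2.imread('pics/s5.png')[140:240,190:315];cv2.imwrite('pics/s5c.png',cv2.resize(c,None,fx=6,fy=6,interpolation=cv2.INTER_CUBIC))
E
```

```text
time_s: 8.1
eef_pos: [461.0, -313.1, 91.0]
ee_rot: [0.0, 0.996, 0.089, 0.0]
force: [0.2, -0.6, 0.3]
grip_width: 0.002
```

View pics/s5c.png

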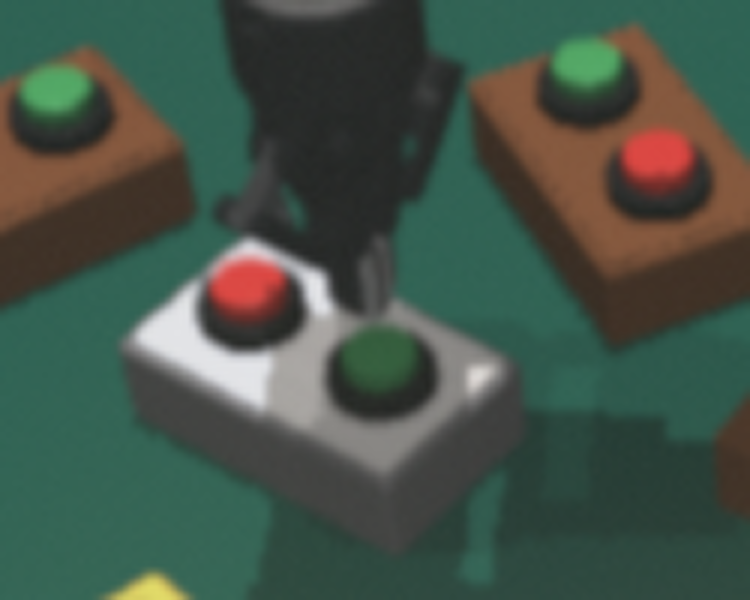

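The closed tips at (370,300) are over the green button at (380,355). Go lower and check the centring.

```bash
python3 -m pendant '[[[1,-0.001,-0.0005,-0.021,0],[1,-0.001,-0.0005,-0.021,0],[1,-0.001,-0.0005,-0.021,0]]]'
python3 - <<'E'
from h import *
cap('scene','s6')
c=cv2.imread('pics/s6.png')[170:230,220:290];cv2.imwrite('pics/s6c.png',cv2.resize(c,None,fx=9,fy=9,interpolation=cv2.INTER_CUBIC))
E
```

```text
time_s: 8.45
eef_pos: [459.8, -314.3, 70.4]
ee_rot: [0.001, 0.996, 0.089, 0.001]
force: [0.1, 0.4, -0.1]
grip_width: -0.004
```

View pics/s6c.png

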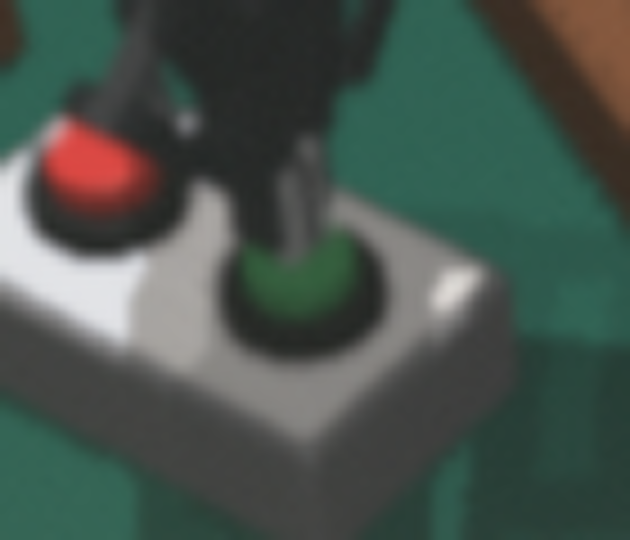

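Run:
```python
from h import *
for n,k,box in(('scene','s0',(190,265,150,230)),('top','t0',(400,465,215,265))):
    p=cv2.imread(f'pics/{k}.png');d=np.load(f'pics/{k}.npy');u0,u1,v0,v1=box;c=p[v0:v1,u0:u1].astype(int)
    for nm,m in(('g',(c[...,1]>c[...,2]+50)&(c[...,1]>c[...,0]+30)&(c[...,1]>130)),('r',(c[...,2]>c[...,1]+60))):
        v,u=np.nonzero(m);z=d[v0:v1,u0:u1][m]
        print(n,nm,m.sum(),u.min()+u0,u.max()+u0,v.min()+v0,v.max()+v0,u.mean()+u0,v.mean()+v0,ray(n,u.mean()+u0,v.mean()+v0,66).round(1))
# scene corners of control box top
c=cv2.imread('pics/s0.png')[170:240,200:290];cv2.imwrite('pics/s0d.png',cv2.resize(c,None,fx=8,fy=8,interpolation=cv2.INTER_CUBIC))
print(proj('scene',[459.8,-313.8,66]),[proj('scene',[459.8+a*np.cos(.176)-b*np.sin(.176),-313.8+a*np.sin(.176)+b*np.cos(.176),70.4]) for a,b in((14,11),(14,-11),(-14,11),(-14,-11))])
```

```text
scene g 122 194 258 151 202 229.10655737704917 179.10655737704917 [ 457.4 -404.5   66. ]
scene r 93 225 237 183 191 230.7741935483871 187.1720430107527 [ 473.2 -377.7   66. ]
top g 119 416 427 236 247 421.29411764705884 241.2941176470588 [ 460.  -314.2   66. ]
top r 127 443 454 230 242 448.54330708661416 235.9763779527559 [ 473.1 -384.6   66. ]
(np.float64(251.19669549637902), np.float64(197.00117821126545)) [(np.float64(250.78540290254034), np.float64(200.7715350131378)), (np.float64(243.92926588398882), np.float64(197.20200131936434)), (np.float64(258.0668559863053), np.float64(194.24373335820383)), (np.float64(251.24102463423236), np.float64(190.75454624284728))]
```

View pics/s0d.png

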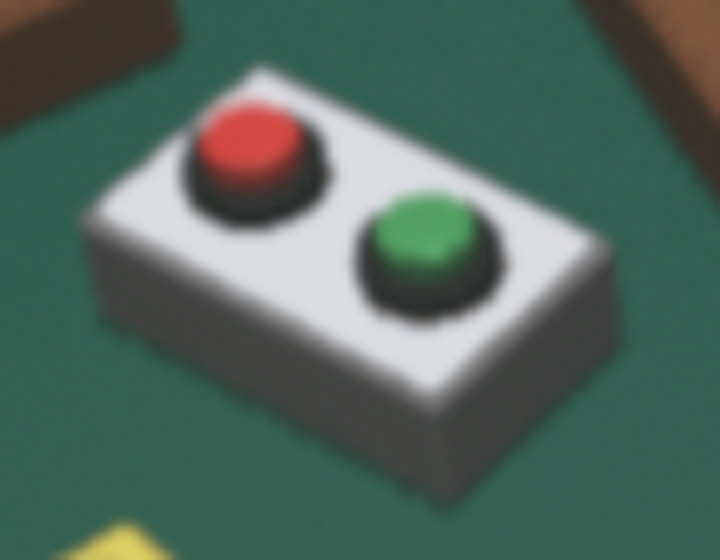

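```bash
python3 -m pendant '[[[1,0,0.003,-0.001,0],[1,0,0.003,-0.002,0],[1,0,0.003,-0.003,0]]]';python3 -m pendant '[[[1,0,0,-0.002,0],[1,0,0,-0.002,0]]]';python3 -m pendant '[[[1,0,0,-0.002,0],[1,0,0,-0.002,0]]]';python3 -m pendant '[[[1,0,0,-0.002,0],[1,0,0,-0.002,0]]]'
```

```text
time_s: 8.8
eef_pos: [459.6, -310.9, 66.2]
ee_rot: [0.0, 0.996, 0.088, 0.0]
force: [0.1, 0.5, 0.8]
grip_width: -0.004
time_s: 9.0
eef_pos: [459.5, -310.9, 63.9]
ee_rot: [0.0, 0.996, 0.088, 0.0]
force: [1.1, 1.8, 3.6]
grip_width: -0.0
time_s: 9.2
eef_pos: [459.5, -310.9, 61.8]
ee_rot: [0.0, 0.996, 0.088, 0.0]
force: [1.2, 1.2, 4.0]
grip_width: -0.002
time_s: 9.4
eef_pos: [459.6, -311.0, 60.9]
ee_rot: [0.0, 0.996, 0.088, 0.0]
force: [-2.1, 4.8, 13.4]
grip_width: 0.002
```

```bash
python3 -m pendant '[[[1,0,0,-0.001,0],[1,0,0,-0.001,0]]]'
python3 - <<'E'
from h import *
cap('scene','s7')
s=monitor.sense();print(s['force'],s['wrist_torque'],s['eef_pos'])
c=cv2.imread('pics/s7.png')[170:230,220:290];cv2.imwrite('pics/s7c.png',cv2.resize(c,None,fx=9,fy=9,interpolation=cv2.INTER_CUBIC))
d=np.load('pics/s0.npy')
for u in range(240,268,2): print(u,[int(round(float(w('scene',d,u,v,0)[2]))) if d[v,u]>0 else 0 for v in range(190,214,2)])
E
```

```text
time_s: 9.6
eef_pos: [459.7, -311.0, 60.7]
ee_rot: [0.0, 0.996, 0.089, 0.0]
force: [-4.4, 7.1, 22.0]
grip_width: 0.001
[-4.41037297  7.25714363 21.86219656] [1.32396836 0.72379455 0.0097331 ] [ 459.65133785 -311.01381529   60.73211472]
240 [54, 50, 49, 43, 44, 42, 46, 48, 43, 45, 45, 46]
242 [41, 47, 45, 45, 46, 46, 42, 44, 41, 44, 47, 47]
244 [42, 47, 44, 44, 45, 56, 52, 53, 45, 46, 42, 42]
246 [43, 43, 44, 44, 57, 55, 55, 56, 54, 41, 42, 43]
248 [42, 44, 44, 62, 66, 65, 61, 58, 54, 50, 42, 47]
250 [48, 45, 65, 67, 68, 67, 66, 59, 55, 51, 42, 45]
252 [41, 45, 69, 65, 62, 67, 66, 62, 55, 54, 46, 43]
254 [45, 46, 64, 64, 68, 63, 64, 54, 57, 50, 42, 50]
256 [44, 40, 66, 65, 64, 63, 61, 56, 56, 53, 45, 41]
258 [-3, 41, 42, 66, 66, 63, 54, 57, 54, 48, 45, 47]
260 [-3, 46, 46, 57, 54, 54, 53, 54, 50, 46, 46, 44]
262 [-2, -2, 46, 47, 54, 51, 52, 50, 47, 41, 43, 42]
264 [0, -2, 42, 47, 43, 44, 43, 44, 49, 44, 44, 39]
266 [-1, -1, -1, 44, 46, 41, 47, 49, 44, 46, 43, 35]
```

View pics/s7c.png

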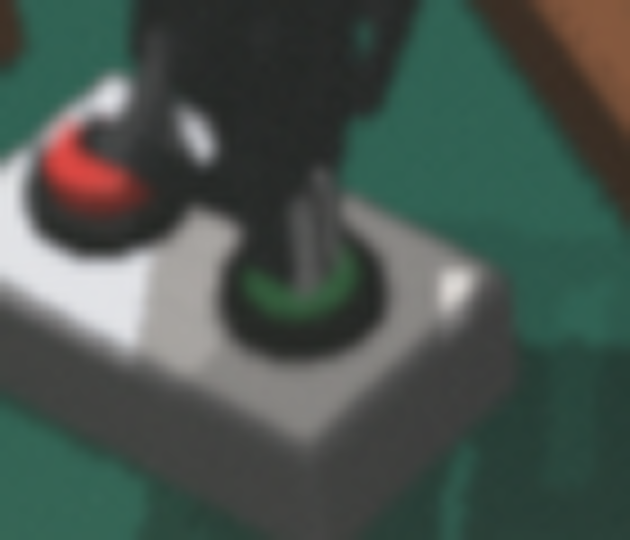

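The tips sit centred on the green button, which has gone from about 66.5 to 60.7 mm and is on its hard stop (22 N). The bezel at about 55 mm is clear. Release straight up.

```bash
python3 -m pendant '[[[1,0,0,0.005,0],[1,0,0,0.02,0],[1,0,0,0.06,0],[1,0,0,0.1,0],[1,0,0,0.15,0],[1,-0.04,-0.03,0.15,0],[1,-0.08,-0.06,0.15,0],[1,-0.12,-0.08,0.15,0],[1,-0.12,-0.12,0.15,0],[1,-0.12,-0.12,0.15,0],[1,-0.12,-0.12,0.15,0]]]'
python3 - <<'E'
from h import *
cap('scene','s8');cap('top','t8')
s=monitor.sense();print(s['force'],s['dq'])
c=cv2.imread('pics/s8.png')[170:290,200:350];c0=cv2.imread('pics/s0.png')[170:290,200:350]
cv2.imwrite('pics/s8c.png',cv2.resize(np.vstack([c0,c]),None,fx=2.5,fy=2.5,interpolation=cv2.INTER_CUBIC))
E
```

```text
time_s: 10.75
eef_pos: [338.8, -431.3, 208.1]
ee_rot: [-0.0, 0.996, 0.088, -0.0]
force: [0.2, 1.1, 0.8]
grip_width: -0.001
[0.42666824 0.55388693 0.0351809 ] [ 0.00984688 -0.00744329  0.00186583  0.00085528  0.00118764 -0.00123498]
```

View pics/s8c.png

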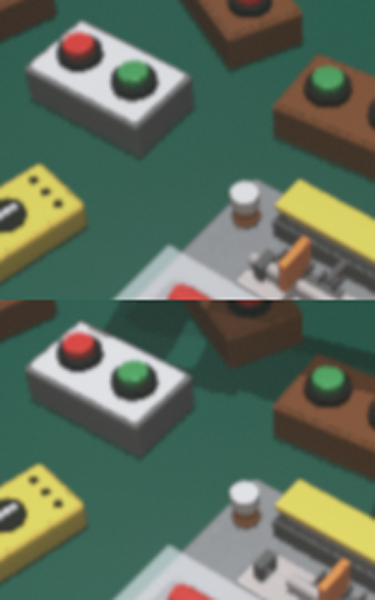

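View pics/t8.png

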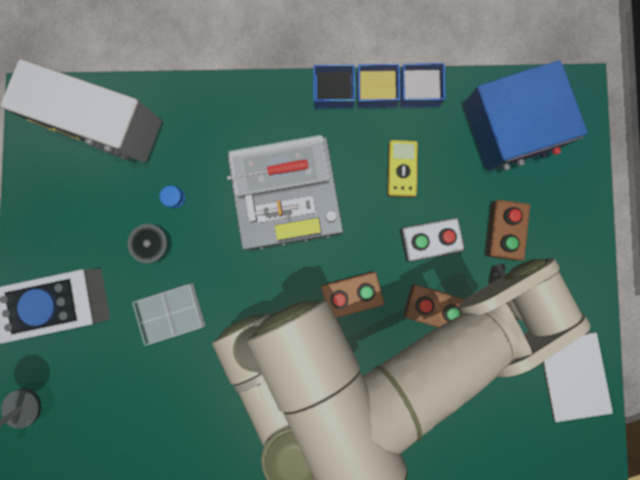

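The before/after crops match: the control box, jar and meter are unmoved, both buttons are up, the catch is up and the tab is home. In the top view the arm is clear of everything, with the control box at (433,240). Handing in.

```bash
python3 -c "
from rig import order
print(order.finish_job())"
```

```text
the job is handed in; nothing more can be done
None
```

The hood is locked, the green start button was pressed afterwards, and the job is handed in at about 10.8 s on the robot's clock.

- **Lock:** I pressed the catch to its hard stop (about 10 mm, 13 N). Holding it there at 11–15 N, I pushed the tab until the bolt stopped: the position held while the force rose to 27 N. Then I released both. The pictures show the bolt end in its keeper, the tab where 40 mm of travel should put it, and the catch back up.
- **Start button:** I pressed the green button on the light grey control box about 6 mm, onto its stop (22 N). The last picture shows it back up.
- **Everything else:** I kept off the red button, and it looks up in the last picture. The control box, jar, screwdriver and meter look unmoved in the before/after pictures, the other items show no change in the top view, and the arm ended clear of everything.

**Disagreement:** the two cameras differed by about 7 mm in y. I resolved it using the arm's own position, seen in the scene camera, and where the bolt stopped. The final button position was a compromise between the two cameras, and the press picture showed the fingertips well on the button. The joint travels are inferred from force, position and pictures, since there was no direct reading.

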